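Press the stuck coffee capsules home in their tube

ROBOT

A 7-joint arm with a two-finger parallel gripper is mounted at the origin on a cart in front of the work surface, level with it; the furniture and walls round the work are solid. World frame = base frame: x ahead of the robot, y to its left, z up, the work surface at z = 0. Lengths are in m, angles in degrees, forces in N, time in s.
With the tool pointing down it reaches from about 0.425 to 0.875 m from the base axis. Payload 4.7 kg.
Tool frame: the origin (TCP) lies between the finger pads; the fingertips stand 17 mm ahead of it and the grasp point (between the pads) lies 2 mm behind it; z points along the fingers, y is the line along which they close (so a half turn about z gives the same grasp; the last joint's range is limited). The gripper opens to 87 mm and grips with 3 to 60 N. Pads are 19 mm wide; open, the fingers measure 117 mm over their backs; the gripper's body (75 mm by 190 mm) begins 51 mm behind the grasp point.
Start: joints at [-64.968, 18.392, -4.016, 83.108, 1.295, 78.541, -3.26], TCP at [0.267, 0.593, 0.21] pointing down, gripper open.
Joint ranges: [-163.93, 163.93], [-17.29, 119.83], [-79.2, 71.16], [3.27, 140.29], [-89.18, 269.18], [5.43, 117.66], [-154.24, 154.24]. Speed limits (degrees/s): [147.25, 147.25, 180, 180, 180, 180, 180].

INTERFACE

Orientations are given as [roll, pitch, yaw] about the fixed x, y, z axes, in that order (R = Rz(yaw) Ry(pitch) Rx(roll)).
In Python, from cell import env, cams gives the robot as it stands.
- The arm moves only by the shell command python3 -m pendant 'ROWS' [FORCE]. ROWS is JSON, a list of rows, each an object of numbers: "tx", "ty", "tz": the shift along the tool's x, y, z each as a share of 0.05 m, from -1 to 1; "spin": the turn about the tool's z as a share of 4 degrees, from -1 to 1; "claw": the closure, from 0 (fully open) to 1 (shut). A call has 1 to 10 rows; each row shifts and turns the commanded pose from where the row before left it, along the tool's axes as they then stand; what a row does not reach is not made up. A row lasts 1/8 s, in which the tool goes at most 62.5 mm and 10.7 degrees, less where a joint would pass 70% of its speed; a pose out of reach is approached as far as the arm can. A call with a number of a shift or a turn outside -1 to 1 is refused whole. A call with a gripper value outside its range is refused whole. The fingers move at their own pace and stop on an object; FORCE is the grip in N (left out, the last holds). Time passes only in rows, so rows that do not move let the fingers close. It gives the time, the measured TCP pose, the force, the opening and the grip force at its end, in the units of the state.
- env.get_obs(): the state, without advancing time (a new reading comes with each control period).
- cams.read_camera(name): name is "scene" or "top"; returns the picture (480x640x3 uint8, red, green, blue); there is no depth.
- cams.camera_info(name): a dict with "fx", "fy", "cx", "cy" (pixels), "rvec" (rotation vector, rad) and "tvec" (3), from world to camera coordinates, as OpenCV has them. Camera axes: x right, y down, z forward; pixel columns grow to the right and rows downward; lengths in m; the calibration is good to about 2 mm. A picture is of the moment at which its call begins. camera_info takes no time and is no camera call.
- env.sign_off(): hands the job in; it is judged then, once.
The state is a dict: "time_s": time; "qpos": joint angles; "joint_velocities": joint speeds; "effort": joint torques, N m; "tool_pos": TCP position; "tool_rot": TCP orientation; "force": force on the tool from outside, world axes, zero at the start; "wrist_torque": the same for the moment, N m; "grip_width": finger opening in m; "grasp_force": force on a finger pad.
Only numpy, scipy, OpenCV 4.12 (cv2) and the standard library are available. Lean on these libraries where they do the work, as an engineer would, in place of code of your own. Each camera call takes 0.05 s, during which the arm holds its last target. There are 200 camera calls.

TASK

The stack of red coffee capsules has stuck high in its clear upright tube. Take the wooden pusher from its holder, press the red stack firmly down with it until it sits fully on the bottom of the tube; then let go of the pusher, leaving it standing in the red tube. Leave the blue capsules as they are and do not push capsules with the fingers.

Things in the scene. Friction and masses are not known exactly. Their poses are not given: they have to be found in the camera images.
- pusher: Loose upright pusher, about 100 g. Origin: centre of its foot; z up its axis. Pale wooden rod 22 mm thick to 85 mm; steel disc 46 mm wide from 85 to 91 mm; round wooden handle 20 mm thick from 91 to 136 mm (top). Grasp the handle from above, fingertips just above the disc, which carries the push. Starts in a fixed dark wooden block 70 x 70 x 30 mm (hole 28 mm wide, 24 mm deep).
- red_caps: Stack of two red capsules, 37 mm wide, 50 mm tall, in the red-collared tube. Origin: centre of its flat top; z up. Slides only up and down, stays where left; about 8 N moves it (more if fast). Its top starts 5 to 20 mm below the mouth; seated it is 50 mm below and stops dead. Pressing on to 15 to 25 N there shows that it is home.
- blue_caps: The same kind of stack, blue, in a twin tube with a blue collar. To be left alone. Same origin and axes. Red tube, blue tube and pusher holder stand in a row from left to right in any order, 0.43 to 0.53 m ahead of the robot. A fixed two-tier rack with jars stands behind them, from 0.67 m ahead: keep the gripper clear of it.
- red_mouth (a point): Centre of the mouth of the red-collared clear tube, at the level of its rim; z up. The tube is fixed and upright, its rim 110 mm above the worktop, inner diameter 42 mm, outer 48 mm, collar up to 57 mm, on a black foot disc 90 mm in diameter.
Things that resemble listed ones, but are neither listed nor needed, are in the scene too. Leave any turquoise look-alike of the pusher alone.

How it is judged:
By the outcome, as a careful person would: the job done as asked, in the order asked, and still so for the second after the job is handed in, with the robot touching nothing.
It also fails if it takes over 40 s, if anything falls off the work surface, if the arm or the gripper's body presses on something with over 40 N, if the wrist force passes 120 N, or if a joint passes its speed limit or range.

## Working session

There is one attempt and no reset: what is moved stays moved. The work goes in short steps, Python scripts to look and compute and a shell command to move; the robot and the scene stay as the last step left them, time stands still between calls to the robot, and variables do not carry over. Pictures are saved under pics/ and viewed, at most 10 in all, crops included, and the job is handed in when it is done.

```bash
mkdir -p pics
python3 - <<'E'
from cell import env,cams
import cv2
o=env.get_obs();print({k:o[k] for k in("time_s","tool_pos","tool_rot","force","grip_width")})
for n in("scene","top"):
    cv2.imwrite(f"pics/{n}0.png",cams.read_camera(n)[:,:,::-1]);print(cams.camera_info(n))
E
```

```text
{'time_s': 0.0, 'tool_pos': array([0.26651931, 0.59218514, 0.20845856]), 'tool_rot': array([-1.79887837e+02,  5.97024092e-03,  1.55774713e+02]), 'force': array([-0.09749261,  0.6765546 , -0.02952017]), 'grip_width': 0.08674812311834758}
{'fx': 436.560390386124, 'fy': 436.560390386124, 'cx': 322.890720367518, 'cy': 234.4958833242178, 'rvec': array([ 2.33582519, -0.58435804,  0.23352586]), 'tvec': array([-0.39975653,  0.22822665,  0.73294735])}
{'fx': 550.0008677396357, 'fy': 550.0008677396357, 'cx': 322.58948290260594, 'cy': 240.86633571511754, 'rvec': array([ 2.13539843, -2.19544206,  0.10647743]), 'tvec': array([0.03753479, 0.45682393, 0.97054499])}
```

View pics/scene0.png

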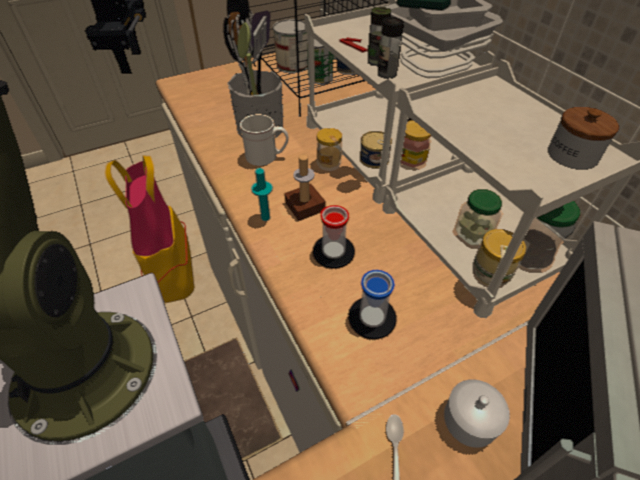

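View pics/top0.png

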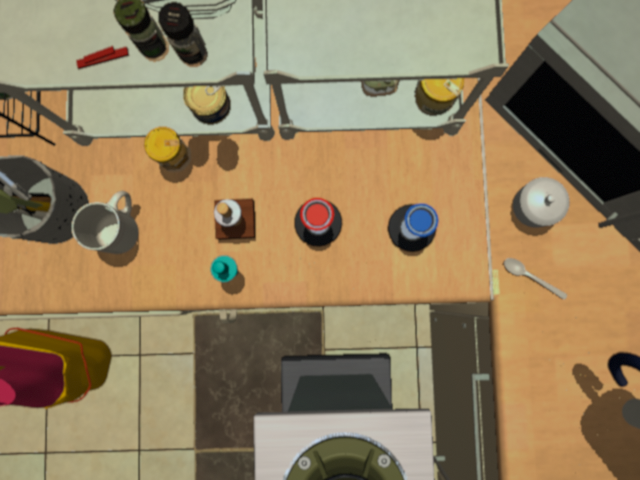

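The row from left to right is holder with pusher (top image ~(230,215)), red tube (318,216), blue tube (420,221). The turquoise look-alike is in front of the holder at (224,269).

```bash
cat > h.py <<'E'
import numpy as np,cv2
from cell import env,cams
def cam(n):
    c=cams.camera_info(n);K=np.array([[c['fx'],0,c['cx']],[0,c['fy'],c['cy']],[0,0,1]])
    R=cv2.Rodrigues(c['rvec'])[0];return K,R,np.array(c['tvec'])
def plane(n,uv,z):
    K,R,t=cam(n);o=-R.T@t;d=R.T@np.linalg.inv(K)@np.array([*uv,1.]);return o+d*(z-o[2])/d[2]
def proj(n,p):
    K,R,t=cam(n);q=K@(R@np.array(p)+t);return q[:2]/q[2]
E
python3 - <<'E'
from h import *
for n,box in(("top",(205,190,140,60)),("scene",(270,145,90,90))):
    im=cv2.imread(f"pics/{n}0.png");x,y,w,h=box
    s=5 if n=="top" else 6
    cv2.imwrite(f"pics/c_{n}.png",cv2.resize(im[y:y+h,x:x+w],None,fx=s,fy=s,interpolation=cv2.INTER_CUBIC))
    hsv=cv2.cvtColor(im,cv2.COLOR_BGR2HSV)
    m=(((hsv[...,0]<6)|(hsv[...,0]>174))&(hsv[...,1]>150)&(hsv[...,2]>110)).astype(np.uint8)
    nn,l,st,ce=cv2.connectedComponentsWithStats(m)
    for i in range(1,nn):
        if st[i,4]>100:
            c=max(cv2.findContours((l==i).astype(np.uint8),0,1)[0],key=len);e=cv2.fitEllipse(cv2.convexHull(c))
            print(n,st[i],e,plane(n,e[0],.11))
E
```

```text
top [ 77  47  36  20 199] ((94.15889739990234, 56.7080078125), (8.389555931091309, 42.77051544189453), 66.48326873779297) [0.77710995 0.40741091 0.11      ]
top [ 95  48  33  14 120] ((111.5888671875, 54.35573196411133), (6.849416732788086, 42.34398651123047), 73.95861053466797) [0.7804031  0.37750392 0.11      ]
top [300 198  35  32 180] ((316.7266540527344, 213.73533630371094), (31.451662063598633, 34.92262649536133), 83.55836486816406) [0.49422545 0.03299765 0.11      ]
top [307 204  21  21 359] ((316.8461608886719, 214.23931884765625), (20.92860221862793, 21.349895477294922), 111.95816040039062) [0.49337527 0.03282167 0.11      ]
scene [320 205  29  21 115] ((334.1697082519531, 215.1833038330078), (20.598033905029297, 28.829326629638672), 95.24871826171875) [0.4939884 0.0310369 0.11     ]
scene [326 212  18  11 149] ((334.3735656738281, 217.10675048828125), (10.237025260925293, 17.698917388916016), 91.56073760986328) [0.49180608 0.02633581 0.11      ]
```

View pics/c_top.png

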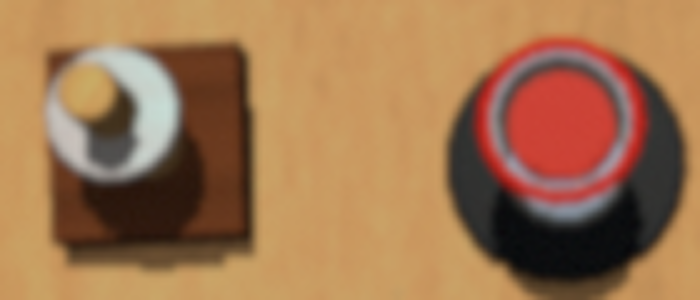

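View pics/c_scene.png

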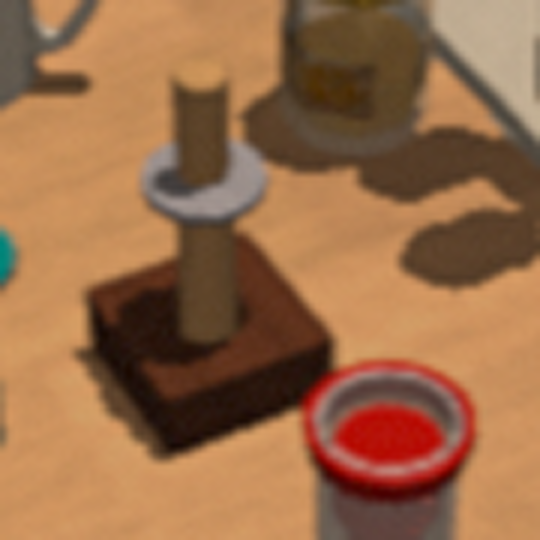

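Run:
```python
from h import *
for n,b,s,dc,ht in(("top",(205,190),5,(114,115),(88,92)),("scene",(270,145),6,(204,179),(201,76))):
    f=lambda p:np.array(b)+(np.array(p)+.5)/s-.5
    print(n,"disc",plane(n,f(dc),.095),"handle",plane(n,f(ht),.142))
    if n=="top": print([plane(n,f(p),.03) for p in((50,48),(240,44),(246,236),(58,243))])
    if n=="scene": print([plane(n,f(p),.03) for p in((90,292),(245,235),(330,338),(163,392))])
o=env.get_obs();print(o["tool_pos"],o["tool_rot"])
# rows relative: tool frame rot
from scipy.spatial.transform import Rotation as Ro
R=Ro.from_euler("xyz",o["tool_rot"],degrees=True);print(R.as_matrix().round(3))
```

```text
top disc [0.50276723 0.18395359 0.095     ] handle [0.50288318 0.18388119 0.142     ]
[array([0.53847375, 0.2184957 , 0.03      ]), array([0.53797055, 0.14953578, 0.03      ]), array([0.46787369, 0.14837045, 0.03      ]), array([0.4672437 , 0.21611488, 0.03      ])]
scene disc [0.5043018  0.18328785 0.095     ] handle [0.50369773 0.18132167 0.142     ]
[array([0.47004471, 0.21549261, 0.03      ]), array([0.53685691, 0.21734957, 0.03      ]), array([0.5381728 , 0.15041362, 0.03      ]), array([0.47071096, 0.15352963, 0.03      ])]
[0.2665526  0.59226186 0.20854067] [-1.79900156e+02  7.63151047e-03  1.55776608e+02]
[[-0.912  0.41  -0.001]
 [ 0.41   0.912 -0.002]
 [-0.    -0.002 -1.   ]]
```

```bash
python3 -m pendant '[{"tx":-0.5,"ty":-0.8,"spin":-1},{"tx":-0.5,"ty":-0.8,"spin":-1},{"tx":-0.5,"ty":-0.8,"spin":-1},{"tx":-0.5,"ty":-0.8,"spin":-1},{"tx":-0.5,"ty":-0.8,"spin":-1},{"tx":-0.5,"ty":-0.8,"spin":-1},{"tx":0}]'
```

```text
invalid input at $[0]: expected keys tx, ty, tz, spin, claw
```

```bash
python3 -m pendant '[{"tx":-0.5,"ty":-0.8,"tz":0,"spin":-1,"claw":0},{"tx":-0.5,"ty":-0.8,"tz":0,"spin":-1,"claw":0},{"tx":-0.5,"ty":-0.8,"tz":0,"spin":-1,"claw":0},{"tx":-0.5,"ty":-0.8,"tz":0,"spin":-1,"claw":0},{"tx":-0.5,"ty":-0.8,"tz":0,"spin":-1,"claw":0},{"tx":-0.5,"ty":-0.8,"tz":0,"spin":-1,"claw":0},{"tx":0,"ty":0,"tz":0,"spin":0,"claw":0}]'
```

```text
time_s: 0.98
tool_pos: [0.3547, 0.3214, 0.2095]
tool_rot: [-179.9, 0.0, 179.4]
force: [-0.4, 0.7, -0.3]
grip_width: 0.0871
grasp_force: 0.0
```

```bash
python3 -m pendant '[{"tx":-0.74,"ty":-0.69,"tz":0,"spin":0,"claw":0},{"tx":-0.74,"ty":-0.69,"tz":0,"spin":0,"claw":0},{"tx":-0.74,"ty":-0.69,"tz":0,"spin":0,"claw":0},{"tx":-0.74,"ty":-0.69,"tz":0,"spin":0,"claw":0},{"tx":0,"ty":0,"tz":0,"spin":0,"claw":0},{"tx":0,"ty":0,"tz":0,"spin":0,"claw":0}]'
```

```text
time_s: 1.72
tool_pos: [0.4992, 0.188, 0.2091]
tool_rot: [180.0, -0.1, 179.8]
force: [0.7, 1.4, -1.0]
grip_width: 0.0869
grasp_force: 0.0
```

```bash
python3 -m pendant '[{"tx":-0.08,"ty":-0.1,"tz":0.4,"spin":0,"claw":0},{"tx":0,"ty":0,"tz":0.4,"spin":0,"claw":0},{"tx":0,"ty":0,"tz":0.4,"spin":0,"claw":0},{"tx":0,"ty":0,"tz":0.3,"spin":0,"claw":0},{"tx":0,"ty":0,"tz":0.2,"spin":0,"claw":0},{"tx":0,"ty":0,"tz":0,"spin":0,"claw":0},{"tx":0,"ty":0,"tz":0,"spin":0,"claw":0}]'
python3 - <<'E'
from h import *
im=cams.read_camera("scene")[:,:,::-1];cv2.imwrite("pics/s1.png",cv2.resize(im[60:240,210:410],None,fx=3.3,fy=3.3,interpolation=cv2.INTER_CUBIC))
E
```

```text
time_s: 2.6
tool_pos: [0.5044, 0.1819, 0.1252]
tool_rot: [180.0, 0.1, 179.8]
force: [-0.2, -0.3, 0.3]
grip_width: 0.0873
grasp_force: 0.0
```

View pics/s1.png

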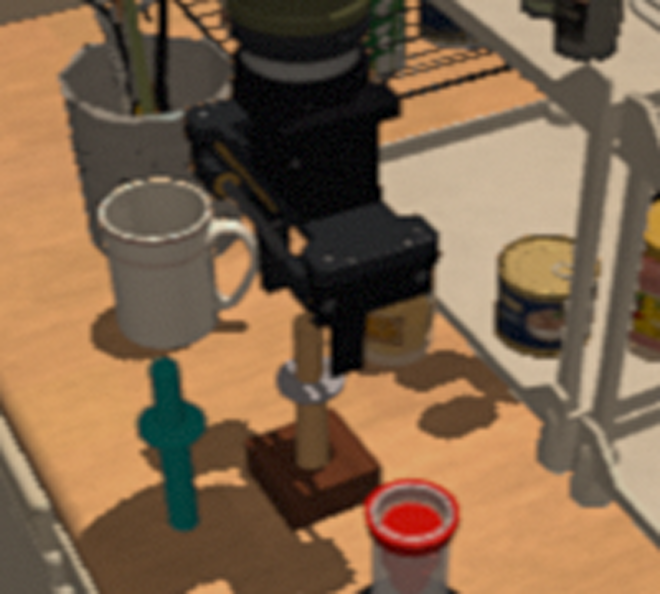

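The gripper straddles the handle (crop ~(308,340)), fingertips a little above the disc. Next: 6 mm lower, then close.

```bash
python3 -m pendant '[{"tx":0,"ty":0,"tz":0.12,"spin":0,"claw":0},{"tx":0,"ty":0,"tz":0,"spin":0,"claw":0},{"tx":0,"ty":0,"tz":0,"spin":0,"claw":1},{"tx":0,"ty":0,"tz":0,"spin":0,"claw":1},{"tx":0,"ty":0,"tz":0,"spin":0,"claw":1},{"tx":0,"ty":0,"tz":0,"spin":0,"claw":1},{"tx":0,"ty":0,"tz":0,"spin":0,"claw":1},{"tx":0,"ty":0,"tz":0,"spin":0,"claw":1}]' 50
```

```text
time_s: 3.65
tool_pos: [0.504, 0.1816, 0.1186]
tool_rot: [180.0, 0.0, 179.8]
force: [0.1, 0.0, -0.7]
grip_width: 0.035
grasp_force: 0.0
```

```bash
python3 -m pendant '[{"tx":0,"ty":0,"tz":0,"spin":0,"claw":1},{"tx":0,"ty":0,"tz":0,"spin":0,"claw":1},{"tx":0,"ty":0,"tz":0,"spin":0,"claw":1},{"tx":0,"ty":0,"tz":0,"spin":0,"claw":1}]' 50
```

```text
time_s: 4.15
tool_pos: [0.504, 0.1817, 0.1186]
tool_rot: [180.0, 0.0, 179.8]
force: [-0.8, 0.8, 0.7]
grip_width: 0.0182
grasp_force: 50.0
```

```bash
python3 -m pendant '[{"tx":0,"ty":0,"tz":-0.2,"spin":0,"claw":1},{"tx":0,"ty":0,"tz":-0.4,"spin":0,"claw":1},{"tx":0,"ty":0,"tz":-0.5,"spin":0,"claw":1},{"tx":0,"ty":0,"tz":-0.5,"spin":0,"claw":1},{"tx":0,"ty":0,"tz":-0.5,"spin":0,"claw":1},{"tx":0,"ty":0,"tz":-0.5,"spin":0,"claw":1},{"tx":0,"ty":0,"tz":0,"spin":0,"claw":1},{"tx":0,"ty":0,"tz":0,"spin":0,"claw":1}]'
```

```text
time_s: 5.15
tool_pos: [0.5036, 0.1814, 0.2478]
tool_rot: [-180.0, -0.1, 179.8]
force: [0.4, 0.5, -0.9]
grip_width: 0.0183
grasp_force: 50.0
```

```bash
python3 -m pendant '[{"tx":0.05,"ty":-0.4,"tz":0,"spin":0,"claw":1},{"tx":0.05,"ty":-0.6,"tz":0,"spin":0,"claw":1},{"tx":0.05,"ty":-0.6,"tz":0,"spin":0,"claw":1},{"tx":0.05,"ty":-0.6,"tz":0,"spin":0,"claw":1},{"tx":0,"ty":-0.5,"tz":0,"spin":0,"claw":1},{"tx":0,"ty":-0.28,"tz":0,"spin":0,"claw":1},{"tx":0,"ty":0,"tz":0,"spin":0,"claw":1},{"tx":0,"ty":0,"tz":0,"spin":0,"claw":1},{"tx":0,"ty":0,"tz":0,"spin":0,"claw":1}]'
python3 - <<'E'
from h import *
im=cams.read_camera("scene")[:,:,::-1];cv2.imwrite("pics/s2.png",cv2.resize(im[120:280,270:400],None,fx=3.7,fy=3.7,interpolation=cv2.INTER_CUBIC))
p=env.get_obs()["tool_pos"];
for z in(.136,.11):
  q=proj("scene",[p[0],p[1],z]);print(q,((q-[270,120])+.5)*3.7-.5)
E
```

```text
time_s: 6.28
tool_pos: [0.4933, 0.0337, 0.2484]
tool_rot: [180.0, -0.0, 179.9]
force: [-0.4, -0.4, -1.4]
grip_width: 0.0184
grasp_force: 50.0
[333.52567169 204.49823379] [236.39498527 313.99346501]
[333.23521571 214.45839996] [235.32029811 350.84607984]
```

View pics/s2.png

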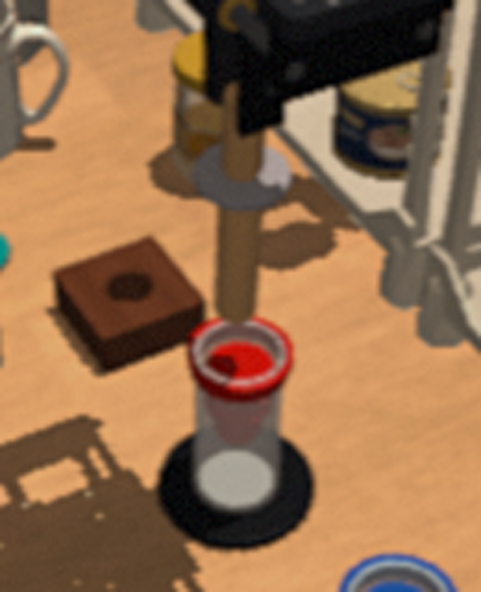

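```bash
python3 -m pendant '[{"tx":0,"ty":-0.04,"tz":0,"spin":0,"claw":1},{"tx":0,"ty":0,"tz":0.2,"spin":0,"claw":1},{"tx":0,"ty":0,"tz":0.2,"spin":0,"claw":1},{"tx":0,"ty":0,"tz":0.15,"spin":0,"claw":1},{"tx":0,"ty":0,"tz":0.08,"spin":0,"claw":1},{"tx":0,"ty":0,"tz":0.08,"spin":0,"claw":1},{"tx":0,"ty":0,"tz":0.08,"spin":0,"claw":1},{"tx":0,"ty":0,"tz":0.08,"spin":0,"claw":1},{"tx":0,"ty":0,"tz":0.08,"spin":0,"claw":1}]'
python3 -m pendant '[{"tx":0,"ty":0,"tz":0.08,"spin":0,"claw":1},{"tx":0,"ty":0,"tz":0.08,"spin":0,"claw":1},{"tx":0,"ty":0,"tz":0.08,"spin":0,"claw":1}]'
```

```text
time_s: 7.45
tool_pos: [0.495, 0.0308, 0.2031]
tool_rot: [179.9, 0.2, 179.8]
force: [-0.2, -1.2, 7.5]
grip_width: 0.0182
grasp_force: 50.0
time_s: 7.82
tool_pos: [0.4951, 0.0308, 0.1911]
tool_rot: [179.9, 0.3, 179.8]
force: [-0.9, 0.4, 7.8]
grip_width: 0.0184
grasp_force: 50.0
```

```bash
python3 -m pendant '[{"tx":0,"ty":0,"tz":0.08,"spin":0,"claw":1},{"tx":0,"ty":0,"tz":0.08,"spin":0,"claw":1},{"tx":0,"ty":0,"tz":0.08,"spin":0,"claw":1}]'
python3 -m pendant '[{"tx":0,"ty":0,"tz":0.04,"spin":0,"claw":1},{"tx":0,"ty":0,"tz":0.04,"spin":0,"claw":1}]'
```

```text
time_s: 8.2
tool_pos: [0.4952, 0.0308, 0.1791]
tool_rot: [179.9, 0.3, 179.8]
force: [0.2, 0.9, 7.5]
grip_width: 0.0183
grasp_force: 50.0
time_s: 8.45
tool_pos: [0.4951, 0.0308, 0.1751]
tool_rot: [179.9, 0.2, 179.8]
force: [0.1, 0.4, 7.5]
grip_width: 0.0182
grasp_force: 50.0
```

```bash
python3 -m pendant '[{"tx":0,"ty":0,"tz":0.02,"spin":0,"claw":1},{"tx":0,"ty":0,"tz":0.02,"spin":0,"claw":1}]'
python3 -m pendant '[{"tx":0,"ty":0,"tz":0.02,"spin":0,"claw":1}]'
```

```text
time_s: 8.7
tool_pos: [0.4951, 0.0308, 0.1731]
tool_rot: [179.9, 0.2, 179.8]
force: [-0.6, -0.0, 7.2]
grip_width: 0.0181
grasp_force: 50.0
time_s: 8.82
tool_pos: [0.4952, 0.0308, 0.1723]
tool_rot: [179.9, 0.3, 179.8]
force: [-0.5, -0.2, 11.6]
grip_width: 0.0186
grasp_force: 50.0
```

```bash
python3 -m pendant '[{"tx":0,"ty":0,"tz":0.02,"spin":0,"claw":1},{"tx":0,"ty":0,"tz":0,"spin":0,"claw":1}]'
```

```text
time_s: 9.07
tool_pos: [0.496, 0.0309, 0.1723]
tool_rot: [179.9, 0.4, 179.8]
force: [-0.2, 0.2, 10.9]
grip_width: 0.0182
grasp_force: 50.0
```

```bash
python3 -m pendant '[{"tx":0,"ty":0,"tz":0.04,"spin":0,"claw":1},{"tx":0,"ty":0,"tz":0,"spin":0,"claw":1}]'
python3 -m pendant '[{"tx":0,"ty":0,"tz":0.04,"spin":0,"claw":1},{"tx":0,"ty":0,"tz":0,"spin":0,"claw":1}]'
```

```text
time_s: 9.32
tool_pos: [0.4974, 0.0311, 0.1721]
tool_rot: [179.9, 0.6, 179.8]
force: [-0.5, -0.9, 18.6]
grip_width: 0.0182
grasp_force: 50.0
time_s: 9.57
tool_pos: [0.499, 0.0311, 0.172]
tool_rot: [179.8, 0.8, 179.8]
force: [-1.0, -0.6, 26.0]
grip_width: 0.0181
grasp_force: 50.1
```

```bash
python3 -m pendant '[{"tx":0,"ty":0,"tz":-0.04,"spin":0,"claw":1},{"tx":0,"ty":0,"tz":-0.04,"spin":0,"claw":1},{"tx":0,"ty":0,"tz":0,"spin":0,"claw":1},{"tx":0,"ty":0,"tz":0,"spin":0,"claw":1}]'
python3 - <<'E'
from h import *
im=cams.read_camera("scene")[:,:,::-1];cv2.imwrite("pics/s3.png",cv2.resize(im[140:280,270:400],None,fx=4,fy=4,interpolation=cv2.INTER_CUBIC))
E
```

```text
time_s: 10.07
tool_pos: [0.4959, 0.031, 0.1722]
tool_rot: [179.9, 0.4, 179.8]
force: [-0.8, 0.7, 11.4]
grip_width: 0.0184
grasp_force: 50.0
```

View pics/s3.png

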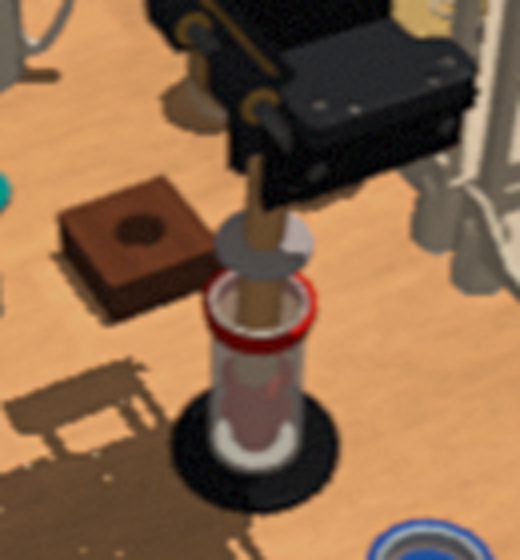

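The stack (crop ~(258,410)) sits on the tube bottom with the pusher upright inside. Next: relax the push, then release.

```bash
python3 -m pendant '[{"tx":0,"ty":0,"tz":-0.05,"spin":0,"claw":1},{"tx":0,"ty":0,"tz":0,"spin":0,"claw":1},{"tx":0,"ty":0,"tz":0,"spin":0,"claw":0.7},{"tx":0,"ty":0,"tz":0,"spin":0,"claw":0.5},{"tx":0,"ty":0,"tz":0,"spin":0,"claw":0.3},{"tx":0,"ty":0,"tz":0,"spin":0,"claw":0.2},{"tx":0,"ty":0,"tz":0,"spin":0,"claw":0.2},{"tx":0,"ty":0,"tz":0,"spin":0,"claw":0.2}]'
```

```text
time_s: 11.12
tool_pos: [0.4934, 0.0306, 0.1715]
tool_rot: [180.0, 0.0, 179.8]
force: [-0.1, -0.2, 0.3]
grip_width: 0.0661
grasp_force: 0.0
```

Free of the pusher; straight up.

```bash
python3 -m pendant '[{"tx":0,"ty":0,"tz":-0.2,"spin":0,"claw":0.2},{"tx":0,"ty":0,"tz":-0.4,"spin":0,"claw":0.2},{"tx":0,"ty":0,"tz":-0.5,"spin":0,"claw":0.2},{"tx":0,"ty":0,"tz":-0.5,"spin":0,"claw":0.2},{"tx":0,"ty":0,"tz":-0.5,"spin":0,"claw":0.2},{"tx":0,"ty":0,"tz":0,"spin":0,"claw":0.2},{"tx":0,"ty":0,"tz":0,"spin":0,"claw":0.2},{"tx":0,"ty":0,"tz":0,"spin":0,"claw":0.2}]'
python3 - <<'E'
from h import *
im=cams.read_camera("scene")[:,:,::-1];cv2.imwrite("pics/s4.png",cv2.resize(im[120:350,230:430],None,fx=2.6,fy=2.6,interpolation=cv2.INTER_CUBIC))
E
```

```text
time_s: 12.12
tool_pos: [0.4928, 0.0306, 0.2755]
tool_rot: [-180.0, -0.1, 179.8]
force: [-0.2, -1.0, 0.2]
grip_width: 0.0694
grasp_force: 0.0
```

View pics/s4.png

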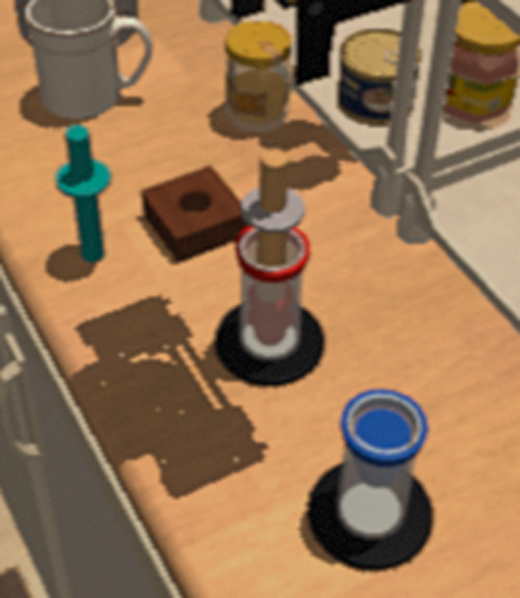

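The pusher stands upright in the red tube (crop ~(272,210)), the red stack is down, the blue tube (385,430) and the turquoise look-alike are untouched, and the gripper is clear.

```bash
python3 -c "
from cell import env
print(env.sign_off())"
```

```text
the job is handed in; nothing more can be done
None
```

The red stack is pressed fully down (stopped dead, held to 26 N, just over the 15–25 N asked), the pusher is left standing in the red tube, the blue capsules were not touched, and the job is handed in at about 12 s; the verdict was not shown.

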